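# Flick the bearing-test wheel and brake it at its gate

### The arm

A 6-joint arm with a two-finger parallel gripper is mounted at the origin on the work surface. World frame = base frame: x ahead of the robot, y to its left, z up, the work surface at z = 0. Lengths are in m, angles in rad, forces in N, time in s.
With the tool pointing down it reaches from about 0.3 to 0.775 m from the base axis. Payload 14.6 kg.
Tool frame: the origin (TCP) lies on the centre line of the jaws, within the pads' length; the fingertips stand 19 mm ahead of it and the grasp point (between the pads) is the TCP (env.nose_length is the distance from the TCP to the fingertips, in m); z points along the fingers, y is the direction in which the jaws open and shut (so a half turn about z gives the same grasp; the last joint's range is limited). The gripper opens to 85 mm and grips with 20 to 120 N. Pads are 22 mm wide; open, the fingers measure 114 mm over their backs; the gripper's body (76 mm by 85 mm) begins 54 mm behind the grasp point. The pads swing forward as they close: fully open they stand 13 mm farther back than shut.
Start: joints at [-1.289, 0.3, 1.521, -0, 1.321, -0.067], TCP at [0.188, -0.517, 0.25] pointing down, gripper open.
Joint ranges: [-3.03, 3.03], [-0.79, 2.21], [0.23, 2.52], [-1.04, 4.18], [0, 3.07], [-2.55, 2.55]. Speed limits (rad/s): [2.22, 2.22, 2.57, 3.14, 3.14, 3.14].

### API

Orientations are given as a 3x3 rotation matrix whose columns are the frame's x, y, z axes.
In Python, from workcell import state, get_image, job, recognise, env gives the robot as it stands.
- The arm moves only by the tool move_arm, never from a script. Its argument "motion" is a list of rows, each a list of 7 numbers: the turn, a rotation vector about the tool's x, y, z in rad, then the shift along the tool's x, y, z in cm, then the opening, from -1 (shut) to 1 (fully open). A call has 1 to 10 rows; each row is the pose to reach, as a shift and turn from the pose commanded when the call began, along the tool's axes at that moment; what a row does not reach only later rows make up. A row lasts 1/12 s, in which the tool goes at most 41.7 mm and 7.16 degrees, less where a joint would pass 70% of its speed; a pose out of reach is approached as far as the arm can. A call with a gripper value outside its range is refused whole. The fingers move at their own pace and stop on an object; "squeeze" is the grip in N (left out, the last holds). Time passes only in rows, so rows that repeat a pose let the fingers close. It gives the time, the measured TCP pose, the force and the opening at its end, in the units of the state.
- state(): the state, without advancing time (a new reading comes with each control period).
- get_image(name): name is "scene" or "top" or "wrist"; returns a dict with "image" (480x640x3 uint8, red, green, blue), "z_map" (480x640 float32, m along the optical axis (not along the pixel's ray), 0 where there is no reading), "fx", "fy", "cx", "cy" (pixels), "distortion" ([k1, k2, p1, p2, k3] as OpenCV has them; the pictures are not rectified), "camera_from_world" (4x4, takes a point from world to camera coordinates); the wrist camera has in their place "hand_eye" (4x4, takes a point from camera to tool coordinates, whose origin is the TCP and whose axes are the flange's). Camera axes: x right, y up, looking along -z (the intrinsics and any distortion apply to the point x, -y, -z); pixel columns grow to the right and rows downward; lengths in m; the calibration is good to about 2 mm. A picture is of the moment at which its call begins: read the wrist's pose just before it.
- job.job_done(): hands the job in, once; it reports no verdict.
Trained networks look in the newest picture that a camera, given by its name, has taken for a name from the list of things; names that differ only in an ending like _2 or _b are one class to them, and where a whole thing is asked for, a point or a joint stands for the part that bears it (a point fixed in the world has none). Each returns a list of dicts, best first, with "p" (0 to 1); they miss things now and then, are a little off and sometimes report something else, mostly with a low value. They report only what shows in the picture. A call takes as long as a camera call.
- recognise(query, camera): "rect" ([centre column, centre row, width, height] in pixels, round what is visible of it).
The state is a dict: "time": time; "joint_pos": joint angles; "joint_velocities": joint speeds; "effort": joint torques, N m; "tool_pos": TCP position; "orientation": TCP orientation; "ft_force": force on the tool from outside, world axes, zero at the start; "moment": the same for the moment, N m; "finger_gap": finger opening in m.
Only numpy, scipy, OpenCV 4.12 (cv2) and the standard library are available. Lean on these libraries where they do the work, as an engineer would, in place of code of your own. Each camera call takes 0.05 s, during which the arm holds its last target.

### The job

With a fingertip, flick the wheel on the grey chassis panel so that it spins counter-clockwise seen from above, and let it run free, untouched, until its fin has gone past the gate (the two steel blocks beside the wheel) at least once. Then, while it is still turning, brake it with a fingertip on its smooth outer rim, not by catching a post or the fin, so that it stops with the fin pointing between the two blocks, and take the finger away. The first stop counts: once it has run past the gate the wheel must not slow to a stop anywhere else. Nothing is picked up, and the loose things around it stay where they are.

Things in the scene. Friction and masses are not known exactly. Their poses are not given: they have to be found in the camera images.
- panel: Grey sheet-metal chassis panel, 360 x 500 mm, 12 mm thick, fixed to the table. Origin at the centre of its underside, x along its 360 mm side.
- stand: Round aluminium base plate (284 mm across, 8 mm thick) bolted on the panel, with a bearing block in the middle that carries the wheel, and two steel gate blocks on its edge. Origin at the centre of its underside (on the wheel's axis, 12 mm above the table); its x axis points at the middle of the gate.
- hub (a point): Point on the wheel's upright axis, at the height of the wheel's flat top face (52 mm above the table).
- gate (a point): Middle of the gate, 128 mm from the wheel's axis, 52 mm above the table. The gate is the gap between two upright fixed steel blocks (24 mm radial, 14 mm wide, tops level with the wheel's top, 11 mm outside its rim) at 0.31 rad either side of this direction, seen from the axis; the gap itself spans +-0.25 rad.
- rotor (a joint): Wheel angle about its upright axis, rad, counter-clockwise from above positive, counting past full turns. 0 (and each multiple of 2 pi): fin at the gate's middle. Starts at -2.6 to -1.3. No end stops; inertia about 0.0045 kg m2. Left alone it loses about a fifth of its speed plus 0.2 rad/s each second (4 rad/s lasts about 9 s); a light press on the rim stops it almost at once.
- disc: The wheel: flat dark steel disc, 210 mm in diameter, 10 mm thick, level, top face 52 mm above the table. The ring from 75 mm radius to the rim (105 mm) is smooth and bare: the place to brake. Origin on the axis at its underside; x axis along the fin; turns with joint rotor.
- studs: What stands on the wheel, 24 mm tall, fixed to it: three round posts 12 mm across, 55 mm from the axis, at 90, 180 and 270 degrees from the fin; and the fin, an upright radial plate 6 mm thick from 26 to 70 mm from the axis. Any of them can be pushed to flick the wheel. Origin on the axis at the wheel's top face, x axis along the fin.
- fin_tip (a point): Outer end of the fin, half-way up, 70 mm from the axis, 64 mm above the table.
- tin: Bystander: small steel cup, 56 mm across, 40 mm tall, loose on the panel. Origin under its centre.
- board: Bystander: green circuit board 70 x 45 mm, loose on the panel. Origin under its centre.
- bearing: Bystander: steel bearing ring 48 mm across, 14 mm tall, loose on the panel. Origin under its centre.
- driver: Bystander: screwdriver lying on the panel, along its own x axis.
- sprayer: Bystander: clear bottle 70 mm across, 170 mm tall, on the table. Origin under its centre.
- tape: Bystander: roll of tape 90 mm across, 25 mm tall, on the table. Origin under its centre.

How it is judged:
By the outcome, as a careful person would: the job done as asked, in the order asked, and still so for the second after the job is handed in, with the robot touching nothing.
It also fails if it takes over 40 s, if anything falls off the work surface, if the arm or the gripper's body presses on something with over 40 N, if the wrist force passes 120 N, or if a joint passes its speed limit or range.

## Working session

There is one attempt and no reset: what is moved stays moved. The work goes in short steps, Python scripts to look and compute and a tool call to move; the robot and the scene stay as the last step left them, time stands still between calls to the robot, and variables do not carry over. Pictures are saved under pics/ and viewed, and the job is handed in when it is done.

Besides the shell and the picture viewer there is one more tool, called after ">>>" as name(argument=value, ...), one argument or row to a line, values as JSON. move_arm: Moves the arm, as the interface text tells. Its arguments: {"type":"object","properties":{"motion":{"type":"array","items":{"type":"array","items":{"type":"number"}}},"squeeze":{"type":"number"}},"required":["motion"]}

```bash
ls; mkdir -p pics; cat > h.py <<'E'
import numpy as np, cv2
from workcell import state,get_image,job,recognise,env
def K(d): return np.array([[d['fx'],0,d['cx']],[0,d['fy'],d['cy']],[0,0,1.]]),np.array(d['distortion'],float)
def cfw(d,s=None):
    if 'camera_from_world' in d: return np.array(d['camera_from_world'])
    T=np.eye(4);T[:3,:3]=np.array(s['orientation']);T[:3,3]=s['tool_pos']
    return np.linalg.inv(T@np.array(d['hand_eye']))
def ray(d,px,s=None):
    k,D=K(d);u=cv2.undistortPoints(np.array(px,float).reshape(-1,1,2),k,D).reshape(-1,2)
    M=np.linalg.inv(cfw(d,s));v=np.c_[u[:,0],-u[:,1],-np.ones(len(u))]
    return M[:3,3],v@M[:3,:3].T
def atz(d,px,z,s=None):
    o,v=ray(d,px,s);t=(z-o[2])/v[:,2];return o+t[:,None]*v
def proj(d,P,s=None):
    P=np.array(P,float).reshape(-1,3);M=cfw(d,s);c=P@M[:3,:3].T+M[:3,3]
    k,D=K(d);q=c*[1,-1,-1]
    return cv2.projectPoints(q,np.zeros(3),np.zeros(3),k,D)[0].reshape(-1,2)
def save(d,n): cv2.imwrite('pics/'+n,d['image'][:,:,::-1])
E
python3 - <<'E'
from h import *
s=state();print(s['time'],s['tool_pos'],s['orientation'],s['finger_gap'])
for n in('top','scene','wrist'):
    s=state();d=get_image(n);save(d,n+'0.png')
    print(n,d['fx'],np.round(np.linalg.inv(cfw(d,s))[:3,3],3))
    for q in('hub','gate','stand','disc','fin_tip','studs','tin','sprayer'):
        print(q,[(np.round(r['rect']),round(r['p'],2)) for r in recognise(q,n)[:2]])
E
```

```text
pics
0.0 [ 0.18790547 -0.51668189  0.24971305] [[ 9.39776625e-01  3.41789079e-01 -3.48672902e-04]
 [ 3.41789253e-01 -9.39775969e-01  1.11131921e-03]
 [ 5.21623546e-05 -1.16356447e-03 -9.99999322e-01]] 0.08523079430451866
top 466.03333090416976 [0.442 0.092 0.923]
hub [(array([377., 250., 147., 146.]), 0.87)]
gate [(array([375., 247., 142., 149.]), 0.86), (array([376., 248., 111., 108.]), 0.47)]
stand [(array([376., 250., 149., 148.]), 0.77), (array([291., 329.,  29.,  29.]), 0.45)]
disc [(array([376., 248., 113., 109.]), 0.84), (array([292., 329.,  30.,  31.]), 0.57)]
fin_tip [(array([377., 251.,  62.,  63.]), 0.83), (array([256., 221.,  29.,  44.]), 0.23)]
studs []
tin [(array([291., 330.,  29.,  29.]), 0.75)]
sprayer [(array([132., 337.,  62.,  43.]), 0.84)]
scene 483.7781187601937 [ 1.027 -0.316  0.722]
hub [(array([288., 299., 150., 121.]), 0.75)]
gate [(array([290., 298., 154., 123.]), 0.87), (array([395., 141.,  34.,  72.]), 0.24)]
stand [(array([290., 299., 151., 116.]), 0.82), (array([281., 330., 312., 268.]), 0.7)]
disc [(array([289., 286., 119.,  87.]), 0.82)]
fin_tip [(array([286., 277.,  65.,  50.]), 0.92)]
studs [(array([287., 277.,  66.,  54.]), 0.66), (array([173., 339.,  32.,  22.]), 0.4)]
tin [(array([303., 210.,  19.,  29.]), 0.67)]
sprayer [(array([398., 255.,  41.,  27.]), 0.15)]
wrist 424.2979013260596 [ 0.253 -0.493  0.374]
hub []
gate []
stand []
disc []
fin_tip []
studs []
tin []
sprayer []
```

```bash
python3 - <<'E'
from h import *
d=get_image('top');c=cv2.resize(d['image'][160:340,280:480],(800,720),interpolation=cv2.INTER_CUBIC)
cv2.imwrite('pics/crop0.png',cv2.resize(c,(660,594))[:,:,::-1])
s=get_image('scene');c=s['image'][210:370,190:390];cv2.imwrite('pics/crop1.png',cv2.resize(c,(740,592),interpolation=cv2.INTER_CUBIC)[:,:,::-1])
E
```

```text
(no output)
```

View pics/top0.png

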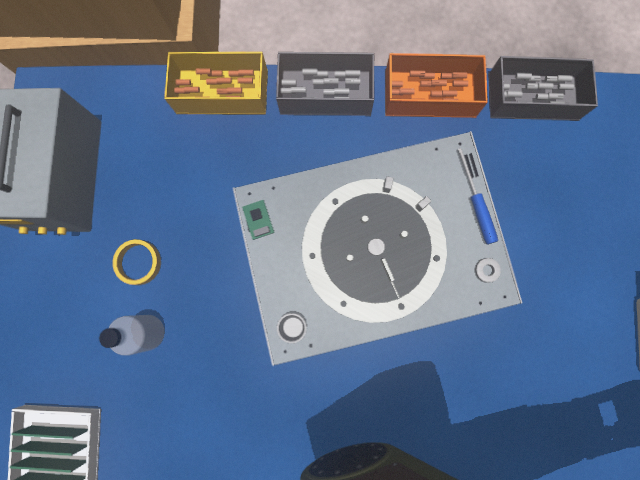

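View pics/scene0.png

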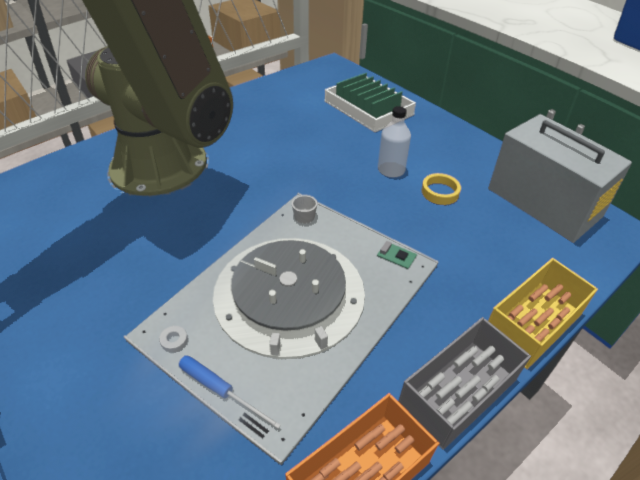

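View pics/crop0.png

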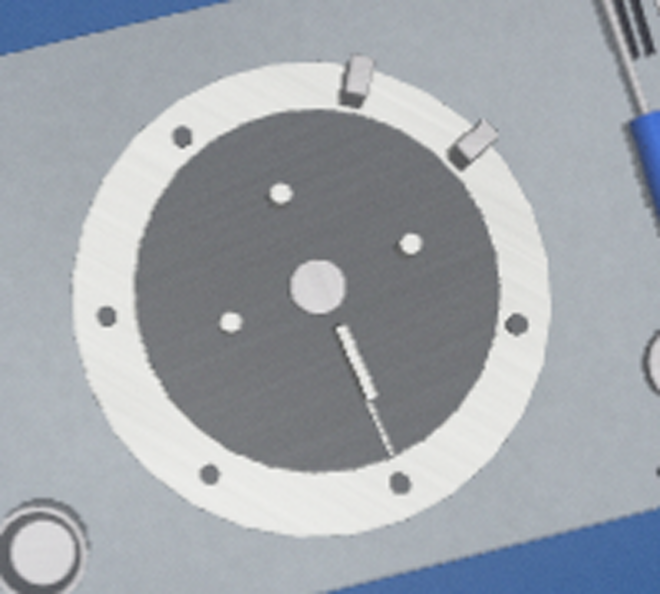

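View pics/crop1.png

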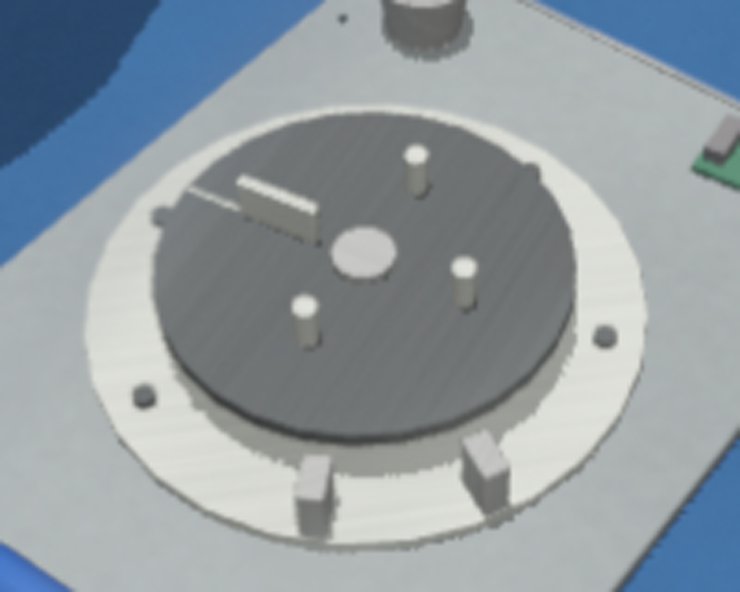

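The top view shows the wheel centred near (376,248). The gate blocks are at about (389,184) and (424,203), and the fin points down and slightly right, ending near (393,281). I'll measure all of these now.

```bash
python3 - <<'E'
from h import *
d=get_image('top')
im=cv2.cvtColor(d['image'],cv2.COLOR_RGB2GRAY)
m=((im<150)&(d['image'].max(2).astype(int)-d['image'].min(2)<40)).astype(np.uint8)
roi=np.zeros_like(m);cv2.circle(roi,(376,248),62,1,-1);m*=roi
n,l,st,ce=cv2.connectedComponentsWithStats(m);i=1+np.argmax(st[1:,4]);mm=(l==i).astype(np.uint8)
cs,_=cv2.findContours(mm,cv2.RETR_EXTERNAL,cv2.CHAIN_APPROX_NONE);c=max(cs,key=len).reshape(-1,2)
P=atz(d,c,.052)
# circle fit
from scipy.optimize import least_squares
r=least_squares(lambda q:np.hypot(P[:,0]-q[0],P[:,1]-q[1])-q[2],[.44,.03,.105],loss='soft_l1',f_scale=.001)
print('disc',r.x,np.sqrt(np.mean(r.fun**2)))
# depth check
k=d['z_map'][230:240,372:380];print('z',np.linalg.inv(cfw(d))[2,3]-np.median(k))
f=lambda x,y:[280+x/3.3,160+y/3.3]
H=r.x[:2]
def a(p,z):
    q=atz(d,[p],z)[0];v=q[:2]-H;return np.round(q,4),round(float(np.hypot(*v)),4),round(float(np.arctan2(v[1],v[0])),3)
print('hub',a(f(318,286),.052))
for p in[(359,66),(481,134)]:print('block',a(f(*p),.052))
for p in[(342,328),(372,398)]:print('fin',a(f(*p),.076))
for p in[(281,192),(411,243),(231,321)]:print('post',a(f(*p),.076))
for q in('tin','board','bearing','driver','sprayer','tape'):
    for t in recognise(q,'top')[:1]:print(q,a(t['rect'][:2],.02),t['p'])
print(env.nose_length, [x for x in dir(env) if x[0]!='_'])
E
```

```text
disc [0.55262194 0.0085602  0.1027122 ] 0.020800586227287143
z 0.04303407319481445
hub (array([0.5522, 0.0068, 0.052 ]), 0.0018, -1.784)
block (array([ 0.6818, -0.0166,  0.052 ]), 0.1316, -0.193)
block (array([ 0.6426, -0.0873,  0.052 ]), 0.1315, -0.817)
fin (array([ 0.526 , -0.0042,  0.076 ]), 0.0295, -2.694)
fin (array([ 0.4877, -0.0208,  0.076 ]), 0.0713, -2.717)
post (array([0.6019, 0.0301, 0.076 ]), 0.0537, 0.412)
post (array([ 0.5743, -0.0426,  0.076 ]), 0.0555, -1.17)
post (array([0.5289, 0.0572, 0.076 ]), 0.0541, 2.025)
tin (array([0.3949, 0.1651, 0.02  ]), 0.2222, 2.36) 0.78
bearing (array([ 0.5151, -0.2185,  0.02  ]), 0.2302, -1.735) 0.89
driver (array([ 0.6604, -0.2018,  0.02  ]), 0.2364, -1.097) 0.6
sprayer (array([0.3725, 0.4718, 0.02  ]), 0.497, 1.942) 0.77
tape (array([0.513 , 0.4778, 0.02  ]), 0.4709, 1.655) 0.62
0.019 ['MotionError', 'nose_length']
```

>>> move_arm(
  motion=[
    [0,0,0,23,-20.5,5,-1],
    [0,0,0,23,-20.5,5,-1],
    [0,0,0,23,-20.5,5,-1],
    [0,0,0,23,-20.5,5,-1],
    [0,0,0,23,-20.5,5,-1],
    [0,0,0,23,-20.5,5,-1],
    [0,0,0,23,-20.5,5,-1],
    [0,0,0,23,-20.5,5,-1],
    [0,0,0,23,-20.5,5,-1],
  ],
  squeeze=20,
)

```text
time: 2.55
tool_pos: [0.3351, -0.2427, 0.1999]
orientation: [[0.939, 0.345, -0.0], [0.345, -0.939, 0.001], [0.0, -0.001, -1.0]]
ft_force: [-1.0, -0.1, -1.2]
finger_gap: 0.0002
```

>>> move_arm(
  motion=[
    [0,0,0,23.2,-20.5,5,-1],
    [0,0,0,23.2,-20.5,5,-1],
    [0,0,0,23.2,-20.5,5,-1],
    [0,0,0,23.2,-20.5,5,-1],
    [0,0,0,23.2,-20.5,5,-1],
    [0,0,0,23.2,-20.5,5,-1],
    [0,0,0,23.2,-20.5,5,-1],
    [0,0,0,23.2,-20.5,5,-1],
    [0,0,0,23.2,-20.5,5,-1],
  ],
)

```text
time: 3.3
tool_pos: [0.4833, 0.029, 0.1495]
orientation: [[0.939, 0.345, -0.0], [0.345, -0.939, 0.0], [-0.0, -0.0, -1.0]]
ft_force: [0.3, 0.4, 0.2]
finger_gap: -0.0004
```

```bash
cat > ang.py <<'E'
from h import *
H=np.array([.552,.0073]); G=-0.505
import sys
def fin_angle(d):
    g=cv2.GaussianBlur(cv2.cvtColor(d['image'],cv2.COLOR_RGB2GRAY),(3,3),0).astype(np.float32)
    th=np.arange(0,2*np.pi,.01)
    def s(a,r,z):
        r=np.atleast_1d(r);P=np.stack([H[0]+r[None]*np.cos(a)[:,None],H[1]+r[None]*np.sin(a)[:,None],np.full((len(a),len(r)),z)],-1)
        q=proj(d,P).astype(np.float32).reshape(len(a),len(r),2)
        return cv2.remap(g,q[...,0],q[...,1],cv2.INTER_LINEAR).mean(1)
    f=s(th,np.linspace(32,67,15)/1e3,.076)
    p=sum(s(th+k*np.pi/2,np.array([52,55,58])/1e3,.076) for k in(1,2,3))
    l=s(th,np.linspace(76,98,8)/1e3,.052)
    sc=f+p/3+.3*l
    i=np.argmax(sc); w=sc[i-8:i+9] if 8<=i<len(th)-8 else None
    a=th[i]
    m2=sc.copy();m2[np.abs(np.angle(np.exp(1j*(th-a))))<.25]=0
    return np.angle(np.exp(1j*(a-G))),sc[i],m2.max()
def obs(name='scene'):
    s=state();t=s['time'];d=get_image(name);r=fin_angle(d);return t,r,d
E
python3 - <<'E'
from ang import *
for n in('scene','top'):
    t,r,d=obs(n);save(d,n+'1.png');print(n,t,np.round(r,3))
s=state();print(s['tool_pos'],s['orientation'],s['ft_force'])
E
```

```text
scene 3.3 [ -2.228 365.206 339.404]
top 3.35 [ -2.198 355.383 348.015]
[0.48212102 0.02627557 0.15005863] [[ 9.39372350e-01  3.42898313e-01 -5.79303975e-04]
 [ 3.42898287e-01 -9.39372526e-01 -1.46449081e-04]
 [-5.94399381e-04 -6.10721236e-05 -9.99999821e-01]] [-0.91162635 -0.38111969  0.21702505]
```

View pics/scene1.png

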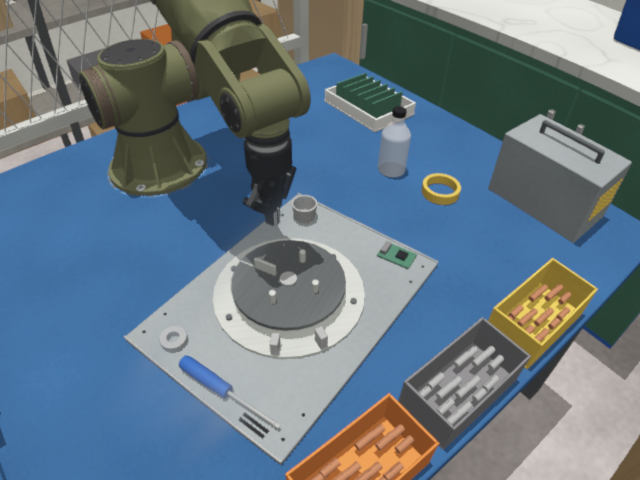

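View pics/top1.png

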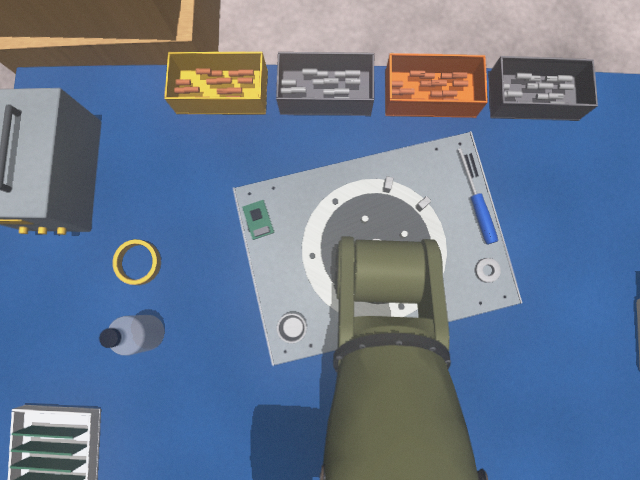

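>>> move_arm(
  motion=[
    [0,0,0,0,0,3,-1],
    [0,0,0,0,0,5.5,-1],
    [0,0,0,0,0,6.8,-1],
    [0,0,0,0,0,7.0,-1],
    [0,0,0,0,0,7.0,-1],
  ],
)

```text
time: 3.82
tool_pos: [0.4818, 0.0252, 0.0803]
orientation: [[0.94, 0.34, -0.001], [0.34, -0.94, -0.0], [-0.001, -0.0, -1.0]]
ft_force: [-0.5, -0.0, 0.3]
finger_gap: 0.0
```

```bash
python3 - <<'E'
import re
t=open('ang.py').read()
t=t.replace("    sc=f+p/3+.3*l\n","""    fl=lambda v,k: v-.5*(np.roll(v,k)+np.roll(v,-k))
    sc=fl(f,25)*1.5+fl(p,25)/3+.3*fl(l,12)
""")
open('ang.py','w').write(t)
E
python3 - <<'E'
from ang import *
s=state();print(s['time'],s['tool_pos'],s['ft_force'])
t,r,d=obs();print(t,np.round(r,3))
im=cv2.resize(d['image'],None,fx=4,fy=4,interpolation=cv2.INTER_CUBIC)
def pt(r,a,z,c):
    q=proj(d,[H[0]+r*np.cos(a),H[1]+r*np.sin(a),z])[0]*4+1.5;cv2.circle(im,tuple(int(v) for v in q),3,c,-1)
for a in np.linspace(0,6.28,40):pt(.105,a,.052,(255,0,0))
for k in(-1,1):
    for rr in(.116,.14):
        for w in(-.007,.007):pt(rr,G+k*.31+w/rr,.052,(0,255,0))
fa=G+r[0]
for rr in(.026,.07):pt(rr,fa,.076,(255,255,0))
for k in(1,2,3):pt(.055,fa+k*np.pi/2,.076,(255,255,0))
im=im[840:1440,760:1540];cv2.imwrite('pics/ov.png',im[:,:,::-1])
E
```

```text
3.8167 [0.48177777 0.02521458 0.08029433] [-0.54954083 -0.03631949  0.3471762 ]
3.8167 [ -2.228 151.385 131.947]
```

View pics/ov.png

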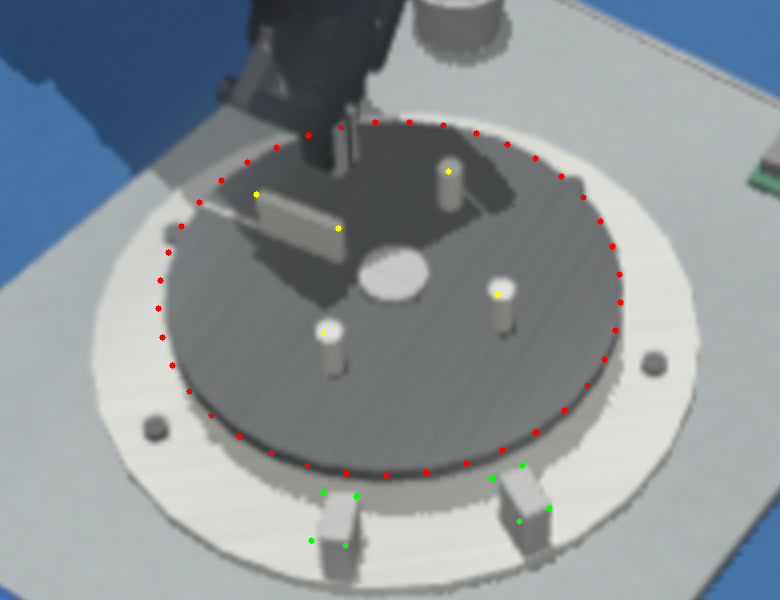

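>>> move_arm(
  motion=[
    [0,0,0,0,0.6,0,-1],
    [0,0,0,0,1.8,0,-1],
    [0,0,0,0,3.5,0,-1],
    [0,0,0,0,5.2,0,-1],
    [0,0,0,0,6.1,0,-1],
    [0,0,0,0,6.1,-0.5,-1],
    [0,0,0,-1,5.8,-3.5,-1],
    [0,0,0,-3.1,4.6,-4,-1],
    [0,0,0,-3.1,4.1,-4,-1],
  ],
)

```text
time: 4.62
tool_pos: [0.4652, -0.0226, 0.1221]
orientation: [[0.94, 0.341, 0.002], [0.341, -0.94, -0.0], [0.001, 0.001, -1.0]]
ft_force: [-0.5, -0.8, 0.1]
finger_gap: 0.0002
```

```bash
python3 - <<'E'
from ang import *
s=state();print(s['tool_pos'])
for i in range(6):
    t,r,d=obs();print(round(t,3),np.round(r,3))
    if i in(0,5): save(d,'f%d.png'%i)
E
```

```text
[ 0.46524785 -0.02264932  0.12210388]
4.617 [  0.402 233.479 139.229]
4.667 [  0.635 226.885 151.403]
4.717 [  0.865 209.221 127.987]
4.767 [  1.095 208.182 127.474]
4.817 [  1.315 200.793 146.756]
4.867 [  1.535 190.37  134.93 ]
```

>>> move_arm(
  motion=[
    [0,0,0,0,0,1.5,-1],
    [0,0,0,0,0,3,-1],
    [0,0,0,0,0,3.9,-1],
    [0,0,0,0,0,4.1,-1],
    [0,0,0,0,0,4.1,-1],
    [0,0,0,0,0,4.1,-1],
  ],
)

```text
time: 5.42
tool_pos: [0.4672, -0.0228, 0.0796]
orientation: [[0.94, 0.342, 0.0], [0.342, -0.94, 0.0], [0.0, 0.0, -1.0]]
ft_force: [1.2, -0.6, -0.3]
finger_gap: -0.0002
```

```bash
python3 - <<'E'
from ang import *
s=state();print(s['time'],s['tool_pos'])
R=[]
for i in range(24):
    t,r,d=obs();R.append((t,*r))
    if i in(0,20): save(d,'g%d.png'%i)
R=np.array(R);R[:,1]=np.unwrap(R[:,1]);print(np.round(R[::2],3)); print(state()['tool_pos'])
np.save('R.npy',R)
E
```

```text
5.4167 [ 0.46723541 -0.02284652  0.07963081]
[[ 5.41700e+00 -2.46800e+00  1.58909e+02  1.28449e+02]
 [ 5.51700e+00 -2.07800e+00  1.52181e+02  1.25890e+02]
 [ 5.61700e+00 -1.68800e+00  1.72200e+02  1.45825e+02]
 [ 5.71700e+00 -1.30800e+00  2.33646e+02  1.37765e+02]
 [ 5.81700e+00 -9.38000e-01  2.30423e+02  1.29589e+02]
 [ 5.91700e+00 -5.58000e-01  2.36924e+02  1.30528e+02]
 [ 6.01700e+00 -1.88000e-01  2.30167e+02  1.65950e+02]
 [ 6.11700e+00  1.72000e-01  2.28053e+02  1.34257e+02]
 [ 6.21700e+00  5.25000e-01  2.40613e+02  1.55917e+02]
 [ 6.31700e+00  8.65000e-01  2.12121e+02  1.29000e+02]
 [ 6.41700e+00  1.19500e+00  2.03348e+02  1.35468e+02]
 [ 6.51700e+00  1.51500e+00  1.93126e+02  1.41085e+02]]
[ 0.46688575 -0.02280736  0.07925391]
```

View pics/g20.png

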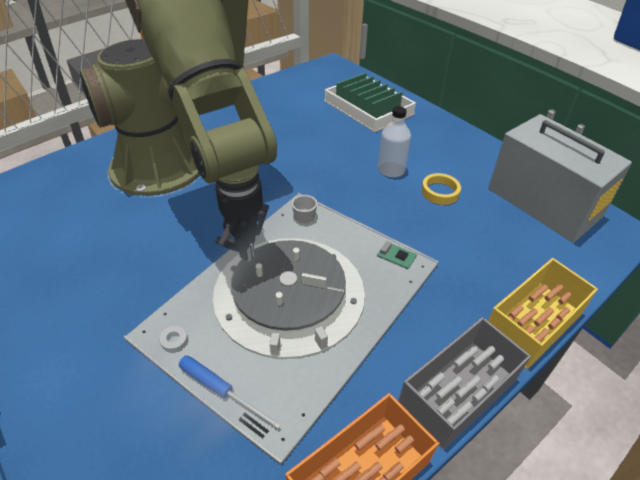

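>>> move_arm(
  motion=[
    [0,0,0,0,0,0.3,-1],
    [0,0,0,0,0,0.55,-1],
    [0,0,0,0,0,0.55,-1],
  ],
)

```text
time: 6.87
tool_pos: [0.4666, -0.0228, 0.0732]
orientation: [[0.94, 0.342, -0.001], [0.342, -0.94, 0.0], [-0.001, -0.0, -1.0]]
ft_force: [0.6, 0.0, -0.3]
finger_gap: 0.0004
```

```bash
cat > fit.py <<'E'
from ang import *
from scipy.optimize import least_squares
from scipy.integrate import solve_ivp
def fit(R):
    t0=R[-1,0]
    def f(q,t):
        th,w,b=q; a=.2  # dw/dt=-(a w + b)
        tt=t-t0;k=w+b/a
        return th+k/a*(1-np.exp(-a*tt))-b/a*tt, k*np.exp(-a*tt)-b/a
    r=least_squares(lambda q:np.r_[f(q,R[:,0])[0]-R[:,1],(q[2]-.2)*.1],[R[-1,1],3,.2],loss='soft_l1',f_scale=.03)
    return r,f,t0
E
python3 - <<'E'
from fit import *
s=state();print(s['time'],s['tool_pos'],s['ft_force'])
R=[tuple(x) for x in np.load('R.npy')]
for i in range(4):
    t,r,d=obs();R.append((t,*r))
R=np.array(R);R[:,1]=np.unwrap(R[:,1]);np.save('R.npy',R)
r,f,t0=fit(R);print(r.x,np.round(r.fun[-8:],3));tt=np.arange(t0,t0+5,.01);th,w=f(r.x,tt)
i=np.argmax(th>2*np.pi);print('now',t0,R[-1,1],'gate at',tt[i],w[i]); print(np.round(R[-4:,:2],3),state()['tool_pos'])
E
```

```text
6.8667 [ 0.46662111 -0.02275277  0.07317113] [ 0.61122493  0.00189953 -0.30234003]
[2.99858416 2.80183434 0.14704807] [-0.008 -0.009 -0.001  0.005  0.01   0.003  0.004 -0.005]
now 7.0167 2.995 gate at 8.41669999999997 1.9380231902717302
[[6.867 2.565]
 [6.917 2.705]
 [6.967 2.855]
 [7.017 2.995]] [ 0.46693283 -0.02280335  0.07379559]
```

```bash
python3 - <<'E'
from fit import *
R=[tuple(x) for x in np.load('R.npy')]
TG=2*np.pi-.25
while True:
    t,r,d=obs();R.append((t,*r))
    A=np.array(R);A[:,1]=np.unwrap(A[:,1]);q,f,t0=fit(A[-30:])
    now=state()['time'];a=f(q.x,now)[0];b=f(q.x,now+.05)[0]
    if abs(a-TG)<=abs(b-TG) or a>TG: break
np.save('R.npy',A);print(now,a-2*np.pi,f(q.x,now)[1],q.x,np.round(A[-3:,:2],3),np.round(q.fun[-5:],3),state()['tool_pos'])
save(d,'b.png')
E
```

```text
8.2167 -0.20635324379852005 2.314120305430857 [ 5.96063696  2.33371647 -0.07285711] [[8.067 5.725]
 [8.117 5.845]
 [8.167 5.965]] [ 0.001  0.    -0.002 -0.004 -0.027] [ 0.4669263  -0.02278644  0.07380322]
```

>>> move_arm(
  motion=[
    [0,0,0,0,0,0.65,-1],
    [0,0,0,0,0,0.5,-1],
    [0,0,0,0,0,0.5,-1],
    [0,0,0,0,0,0.5,-1],
  ],
)

```text
time: 8.55
tool_pos: [0.4679, -0.0234, 0.0708]
orientation: [[0.94, 0.342, 0.003], [0.342, -0.94, -0.001], [0.002, 0.002, -1.0]]
ft_force: [-10.4, -4.1, 35.1]
finger_gap: 0.0002
```

```bash
python3 - <<'E'
from ang import *
s=state();print(s['time'],s['tool_pos'],s['ft_force'])
for i in range(3):
    t,r,d=obs();print(round(t,3),np.round(r,3))
save(d,'stop.png');c=d['image'][210:370,190:390];cv2.imwrite('pics/stopc.png',cv2.resize(c,(740,592),interpolation=cv2.INTER_CUBIC)[:,:,::-1])
E
```

```text
8.55 [ 0.46792191 -0.02338653  0.07084773] [-10.41017895  -4.06629535  35.063563  ]
8.55 [-8.80000e-02  2.24509e+02  1.54240e+02]
8.6 [-8.80000e-02  2.24452e+02  1.54265e+02]
8.65 [-8.80000e-02  2.24389e+02  1.54292e+02]
```

View pics/stopc.png

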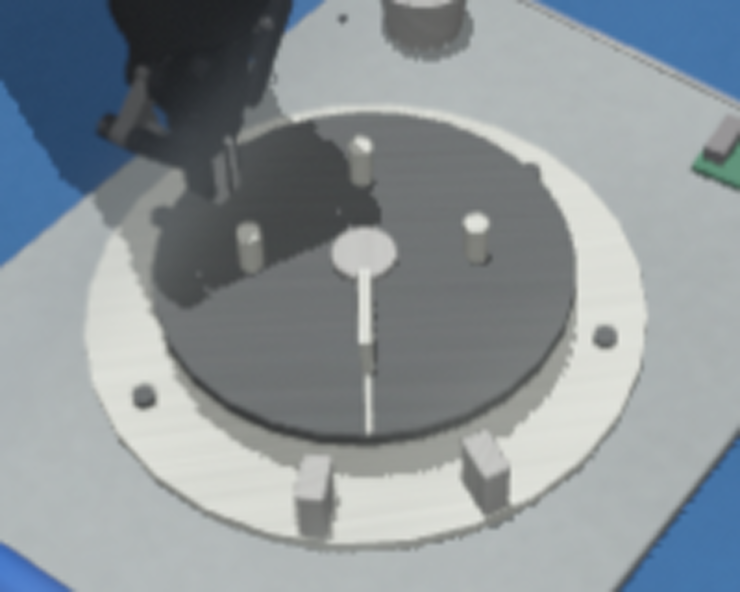

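The wheel has stopped with the fin between the blocks: its index line ends at (370,430), with blocks at (317,470) and (485,460). Next I'll lift straight up, starting gently.

>>> move_arm(
  motion=[
    [0,0,0,0,0,-0.3,-1],
    [0,0,0,0,0,-1.5,-1],
    [0,0,0,0,0,-4,-1],
    [0,0,0,0,0,-8,-1],
    [0,0,0,0,0,-11,-1],
    [0,0,0,0,0,-12,-1],
    [0,0,0,0,0,-12,-1],
    [0,0,0,0,0,-12,-1],
  ],
)

```text
time: 9.37
tool_pos: [0.4667, -0.0228, 0.1881]
orientation: [[0.94, 0.342, -0.0], [0.342, -0.94, 0.0], [-0.0, -0.0, -1.0]]
ft_force: [-0.4, 0.7, 0.0]
finger_gap: 0.0001
```

```bash
python3 - <<'E'
from ang import *
s=state();print(s['time'],s['tool_pos'],s['ft_force'],np.abs(s['joint_velocities']).max())
for i in range(4):
    t,r,d=obs();print(round(t,3),np.round(r,3))
save(d,'end.png')
E
```

```text
9.3667 [ 0.4667333  -0.02275639  0.1880898 ] [-0.36908859  0.70148366  0.00095622] 0.026301048346776122
9.367 [-1.18000e-01  2.15147e+02  1.42270e+02]
9.417 [-1.18000e-01  2.15055e+02  1.41725e+02]
9.467 [-1.18000e-01  2.15027e+02  1.42030e+02]
9.517 [-1.18000e-01  2.15164e+02  1.42241e+02]
```

View pics/end.png

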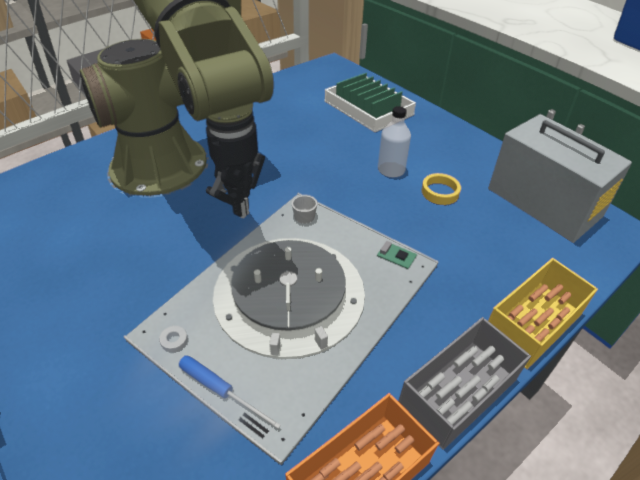

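```bash
python3 -c "
from workcell import job
print(job.job_done())"
```

```text
the job is handed in; nothing more can be done
None
```

The wheel is stopped with its fin between the two gate blocks, the finger is clear of it, and I've handed the job in at about 9.5 s of the 40 s allowed.

- **Flick:** I pushed the fin with the closed fingertips, and the wheel left at about 4.6 rad/s counter-clockwise. It ran free past the gate twice.
- **Brake:** As the fin came round the third time, still turning at about 2.3 rad/s, I pressed from above on the smooth outer ring, about 91 mm from the axis. The wheel stopped, and I lifted the finger 12 cm straight up.

**Last checks**
- **Fin position:** it read about -0.12 rad from the gate's middle, steady over four pictures. The gap spans ±0.25 rad.
- **Shift on lifting:** the fin read -0.09 rad while the finger was pressed, so it moved about 0.03 rad as I lifted off.
- **Measurement error:** the overlay on the scene picture was 1–2 pixels off, worth about 0.03 rad. That leaves the fin inside the gap.
- **Forces:** pressing on the ring read about 35 N upward, at the end of the brake move. After lifting it read about zero. I only had readings at the end of each move, so I did not see the peak at first contact.
- **Loose things:** in the final picture the tin, board, bearing, screwdriver, bottle and tape look where they were. I did not re-measure them.

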